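Show a test cartridge to the code reader

ROBOT

A 6-joint arm with a two-finger parallel gripper is mounted at the origin on the work surface. World frame = base frame: x ahead of the robot, y to its left, z up, the work surface at z = 0. Lengths are in m, angles in rad, forces in N, time in s.
With the tool pointing down it reaches from about 0.3 to 0.75 m from the base axis. Payload 8.5 kg.
Tool frame: the origin (TCP) lies at the very end of the fingers, on their centre line; the grasp point (between the pads) lies 19 mm behind it (bot.grip_point_offset is the distance from the TCP to the grasp point, in m); z points along the fingers, y is the direction in which the jaws open and shut (so a half turn about z gives the same grasp; the last joint's range is limited). The gripper opens to 88 mm and grips with 3 to 60 N. Pads are 18 mm wide; open, the fingers measure 123 mm over their backs; the gripper's body (75 mm by 187 mm) begins 45 mm behind the grasp point.
Start: joints at [1.035, 0.381, 1.297, -0, 1.464, -0.215], TCP at [0.173, 0.522, 0.239] pointing down, gripper open.
Joint ranges: [-3.11, 3.11], [-0.89, 2.33], [0.22, 2.48], [-1.42, 4.56], [0.17, 2.85], [-2.88, 2.88]. Speed limits (rad/s): [2.39, 2.39, 3.14, 3.14, 3.14, 3.14].

INTERFACE

Orientations are given as a rotation vector (axis times angle).
In Python, from station import bot gives the robot as it stands.
- The arm moves only by the tool send_rows, never from a script. Its argument "motion" is a list of rows, each a list of 7 numbers: the shift along the world's x, y, z in mm, then the turn, a rotation vector about the world's x, y, z in rad, then the finger opening in mm, from 0 to 88.1. A call has 1 to 10 rows; each row shifts and turns the commanded pose from where the row before left it; what a row does not reach is not made up. A row lasts 1/12 s, in which the tool goes at most 41.7 mm and 7.16 degrees, less where a joint would pass 70% of its speed; a pose out of reach is approached as far as the arm can. A call with a gripper value outside its range is refused whole. The fingers move at their own pace and stop on an object; "force" is the grip in N (left out, the last holds). Time passes only in rows, so rows that do not move let the fingers close. It gives the time, the measured TCP pose, the force and the opening at its end, in the units of the state.
- bot.sense(): the state, without advancing time (a new reading comes with each control period).
- bot.capture(name): name is "side" or "top"; returns a dict with "image" (400x640x3 uint8, red, green, blue), "fx", "fy", "cx", "cy" (pixels), "k1" (the pictures are not rectified: a ray, as slopes to the right and down, at radius r is drawn at 1 + k1 r^2 times it, then the intrinsics apply), "camera_from_world" (4x4, takes a point from world to camera coordinates). Camera axes: x right, y down, z forward; pixel columns grow to the right and rows downward; lengths in m; the calibration is good to about 2 mm. A picture is of the moment at which its call begins. There is no depth.
- bot.sign_off(): hands the job in, once; it reports no verdict.
Trained networks look in a picture, given as the dict that the camera call returned (one of the last four; its "shot" number tells which), for a name from the list of things; names that differ only in an ending like _2 or _b are one class to them, and where a whole thing is asked for, a point or a joint stands for the part that bears it (a point fixed in the world has none). Each returns a list of dicts, best first, with "confidence" (0 to 1); they miss things now and then, are a little off and sometimes report something else, mostly with a low value. They report only what shows in the picture. A call takes as long as a camera call.
- bot.cut_out(picture, target): "mask" (400x640 bool, what is visible of it) and "rect" ([centre column, centre row, width, height] as shares, 0 to 1, of the picture: columns of its width, rows of its height, round what is visible of it).
- bot.spot_point(picture, target): "centre" ([column, row] as shares, 0 to 1, of the picture: columns of its width, rows of its height: a listed point, or the origin of a listed thing).
The state is a dict: "time": time; "qpos": joint angles; "joint_velocities": joint speeds; "tau": joint torques, N m; "tool_pos": TCP position; "ee_rot": TCP orientation; "wrist_force": force on the tool from outside, world axes, zero at the start; "ft_torque": the same for the moment, N m; "width": finger opening in m.
Only numpy, scipy, OpenCV 4.12 (cv2) and the standard library are available. Lean on these libraries where they do the work, as an engineer would, in place of code of your own. Each camera call takes 0.05 s, during which the arm holds its last target.

TASK

Check in the orange-topped test cartridge: grip it lightly, because its thin film faces burst under a hard squeeze, draw it upright out of the loading rack, lift it above the tube tops and carry it to the code reader over the things on the bench without bumping them. Hold it still and upright over the reader, code edge down, centred on the glass and in line with the glass's long side, about 15 mm above it. Never touch the reader, leave everything else as it stands, and finish there, still holding the cartridge in mid-air.

Things in the scene. Friction and masses are not known exactly. Their poses are not given: they have to be found in the camera images.
- cartridge_center (a point): Centre (half-way up) of the orange-topped cartridge: a flat white block 22 mm thick (its x), 64 long (y), 75 tall (z, up), silver film on both big faces, top 11 mm orange, 0.11 kg. Stands in one of the loading rack's three places. Grip it across the 22 mm, on the part above the rack's walls. The film bursts if a finger presses with more than 20 N; a grip of 5 to 10 N carries it safely.
- cartridge_code (a point): Middle of the lower edge face (underside) of the orange-topped cartridge, 37.5 mm below its centre, where the barcode label is: 56 mm long along the cartridge's y, 14 mm wide. Axes as the cartridge's.
- rack: Grey loading rack, fixed, 244 mm long (its y) by 62 (x); origin at the middle of its underside, on the bench. Three places along y, 76 mm apart, the middle one at the origin, each with an upright cartridge (about 2 mm play). Place floor 8 mm, walls 32 mm above the bench: a cartridge's top is at 83 mm, its lowest 24 mm inside. Stands on either side of the tube rack.
- reader_glass (a point): Middle of the top of the code reader's glass, 50 mm above the bench. Reader: white box 92 (x) by 136 (y) by 50 mm high, fixed; on top a black-framed dark red level window, glass 40 (x) by 84 mm (y, the long side; blue marks beyond its ends), z up. Reads a code held 5 to 25 mm above the glass along the window's length, either way round.
- tube_rack: Blue tube rack, fixed to the bench in the middle between loading rack and reader: 198 mm (x) by 72 mm (y) by 55 mm high; origin at the middle of its underside. The tubes in it stand up to 92 mm above the bench: the cartridge must be carried over them.
- cartridge_teal_center (a point): Centre of a cartridge of the same size with a teal top, in another place of the loading rack. Leave it.
- cartridge_violet_center (a point): Centre of a cartridge of the same size with a violet top, in another place of the loading rack. Leave it.
- tube_green_center (a point): Centre of a loose capped sample tube, green cap, 16 mm across and 86 mm tall, standing in the tube rack. Leave it.
- tube_blue_center (a point): Centre of a loose capped sample tube, blue cap, same size, in the tube rack. Leave it.
- tube_grey_center (a point): Centre of a loose capped sample tube, grey cap, same size, in the tube rack. Leave it.
- disinfectant_center (a point): Centre of a pale blue disinfectant bottle, 62 mm across and 165 mm tall, standing beyond the tube rack as seen from the robot. Leave it.
- marker_center (a point): Centre of a white and black marker pen, 130 mm long (its y) and 16 mm thick, lying at the back of the bench. Leave it.
- timer_center (a point): Centre of a grey bench timer, 62 by 72 by 20 mm, lying at the back of the bench. Leave it.

How it is judged:
By the outcome, as a careful person would: the job done as asked, in the order asked, and still so for the second after the job is handed in, while the arm keeps its last pose, push and grip.
It also fails if it takes over 48 s, if anything falls off the work surface, if the arm or the gripper's body presses on something with over 40 N, if the wrist force passes 120 N, or if a joint passes its speed limit or range.

## Working session

There is one attempt and no reset: what is moved stays moved. The work goes in short steps, Python scripts to look and compute and a tool call to move; the robot and the scene stay as the last step left them, time stands still between calls to the robot, and variables do not carry over. Pictures are saved under pics/ and viewed, and the job is handed in when it is done.

Besides the shell and the picture viewer there is one more tool, called as a command line: name --pt "numbers of a row" for each row, then --argument value for the rest. send_rows: Moves the arm, as the interface text tells. Its arguments: {"type":"object","properties":{"motion":{"type":"array"},"force":{"type":"number"}},"required":["motion"]}

```bash
ls; mkdir -p pics
cat > h.py <<'E'
import numpy as np, cv2
from station import bot
names=["cartridge_center","cartridge_code","rack","reader_glass","tube_rack","cartridge_teal_center","cartridge_violet_center","tube_green_center","tube_blue_center","tube_grey_center","disinfectant_center"]
def save(p,n): cv2.imwrite('pics/'+n,p['image'][:,:,::-1])
def ray(p,u,v):
    a=np.array([(u-p['cx'])/p['fx'],(v-p['cy'])/p['fy']]); b=a.copy()
    for _ in range(30): b=a/(1+p['k1']*(b@b))
    T=np.array(p['camera_from_world']); R=T[:3,:3]; c=-R.T@T[:3,3]
    d=R.T@np.array([b[0],b[1],1]); return c,d/np.linalg.norm(d)
def atz(p,u,v,z):
    c,d=ray(p,u,v); return c+d*(z-c[2])/d[2]
def proj(p,X):
    T=np.array(p['camera_from_world']); q=T[:3,:3]@np.array(X)+T[:3,3]; s=q[:2]/q[2]; s=s*(1+p['k1']*(s@s))
    return np.array([p['fx']*s[0]+p['cx'],p['fy']*s[1]+p['cy']])
def tri(rs):
    A=0;b=0
    for c,d in rs:
        M=np.eye(3)-np.outer(d,d);A=A+M;b=b+M@c
    x=np.linalg.solve(A,b); return x,[np.linalg.norm((np.eye(3)-np.outer(d,d))@(x-c)) for c,d in rs]
E
python3 - <<'E'
from h import *
s=bot.sense(); print(s, bot.grip_point_offset)
P={}
for n in("top","side"):
    p=bot.capture(n); save(p,n+'0.png'); P[n]=p
    T=np.array(p['camera_from_world']); print(n,p['fx'],p['k1'],-T[:3,:3].T@T[:3,3])
for t in names:
    rs=[]
    for n in P:
        r=bot.spot_point(P[n],t)[:2]
        px=[(round(q['centre'][0]*640,1),round(q['centre'][1]*400,1),round(q['confidence'],2)) for q in r]
        print(t,n,px)
        if px: rs.append(ray(P[n],*px[0][:2]))
    if len(rs)==2: x,e=tri(rs); print('   ',x.round(4),np.round(e,4))
E
```

```text
pics
{'time': 0.0, 'qpos': array([ 1.03470328e+00,  3.81251625e-01,  1.29823179e+00, -3.13397197e-05,
        1.46360377e+00, -2.15328917e-01]), 'joint_velocities': array([-0.00024511, -0.00030712,  0.00059539,  0.00089932,  0.00092   ,
       -0.00153882]), 'tau': array([-1.05195362e-03, -4.37916291e+01, -2.24553716e+01,  7.13803084e-02,
        3.51976370e-02, -1.30320382e-04]), 'tool_pos': array([0.17329496, 0.52170253, 0.23811767]), 'ee_rot': array([-5.01609527e-01, -3.10076187e+00,  2.20143825e-03]), 'wrist_force': array([ 0.21691193, -0.317646  , -0.3584953 ]), 'ft_torque': array([-0.01906297, -0.00016638, -0.05432559]), 'width': 0.08805259262242637} 0.0187
top 363.2197324158338 -0.06208567905695573 [ 0.49402875 -0.03183483  1.04457173]
side 500.6544365185893 -0.1543707795970176 [ 0.25531493 -0.66431972  0.86702677]
cartridge_center top [(208.0, 219.1, 0.62)]
cartridge_center side [(244.2, 146.1, 0.71)]
    [0.5666 0.2505 0.0536] [0.0046 0.0046]
cartridge_code top [(209.9, 219.2, 0.61)]
cartridge_code side [(240.9, 148.7, 0.63), (242.4, 155.5, 0.58)]
    [0.5619 0.2483 0.0494] 
[... 394 characters left out ...]
0.0136] [0.0005 0.0005]
cartridge_teal_center top [(232.5, 210.3, 0.8), (299.3, 231.0, 0.57)]
cartridge_teal_center side [(261.9, 160.4, 0.91)]
    [0.5893 0.1872 0.045 ] [0.0003 0.0003]
cartridge_violet_center top []
cartridge_violet_center side [(218.8, 132.7, 0.91)]
tube_green_center top []
tube_green_center side [(257.4, 232.8, 0.7)]
tube_blue_center top [(290.2, 229.4, 0.57)]
tube_blue_center side [(277.0, 213.5, 0.46)]
    [0.5437 0.0249 0.0331] [0.0036 0.0036]
tube_grey_center top [(299.5, 208.4, 0.38)]
tube_grey_center side [(303.7, 209.5, 0.53), (241.2, 162.2, 0.31)]
    [0.6008 0.001  0.0376] [0.0017 0.0017]
disinfectant_center top [(309.7, 151.1, 0.91)]
disinfectant_center side []
```

View pics/top0.png

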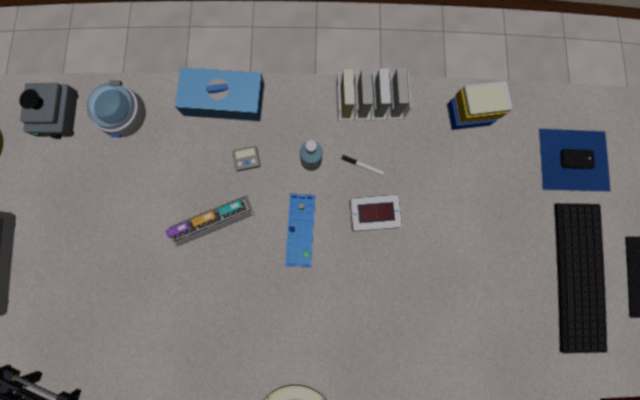

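View pics/side0.png

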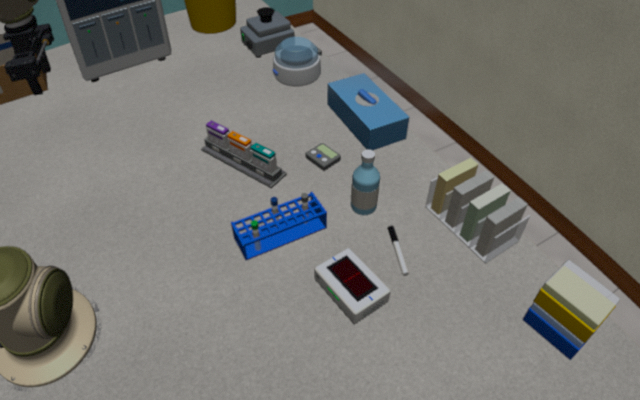

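Run:
```python
from h import *
p=bot.capture("top");s=bot.capture("side")
c=lambda im,x,y,w,h,k:cv2.resize(im[y:y+h,x:x+w,::-1],None,fx=k,fy=k,interpolation=cv2.INTER_CUBIC)
a=c(p['image'],160,190,100,60,8); cv2.imwrite('pics/a.png',a)
cv2.imwrite('pics/b.png',c(p['image'],340,185,80,60,8))
cv2.imwrite('pics/c.png',c(s['image'],195,115,100,75,8))
cv2.imwrite('pics/d.png',c(s['image'],305,240,100,85,7))
```

```text
(no output)
```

View pics/a.png

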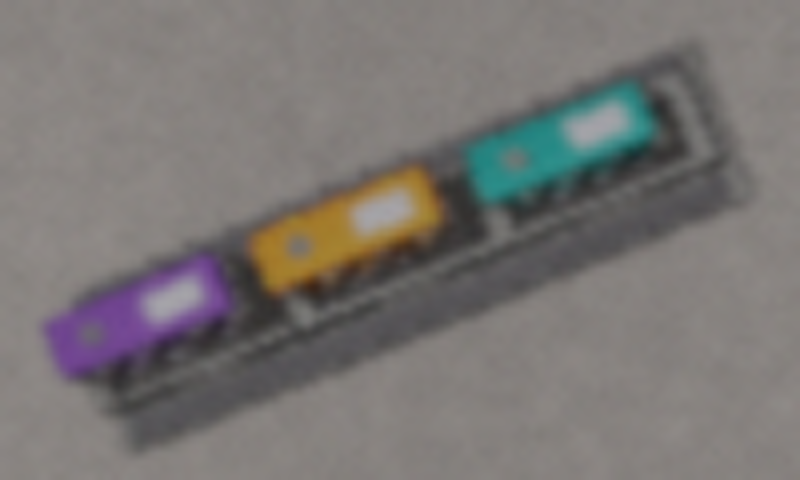

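View pics/b.png

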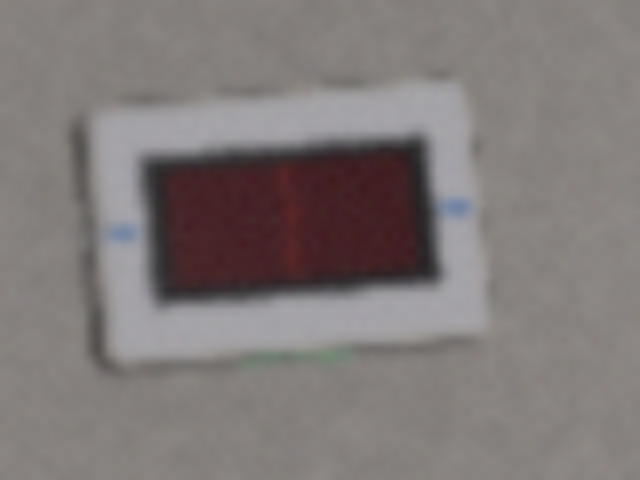

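View pics/c.png

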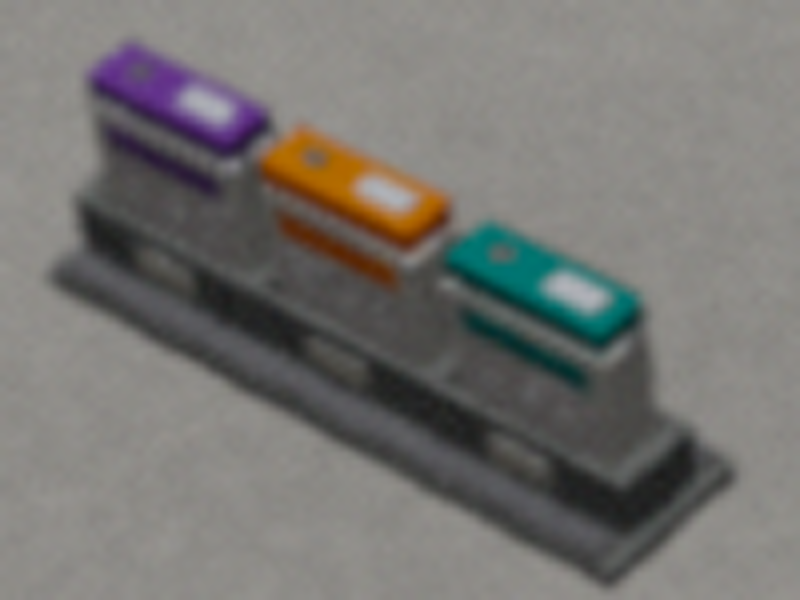

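View pics/d.png

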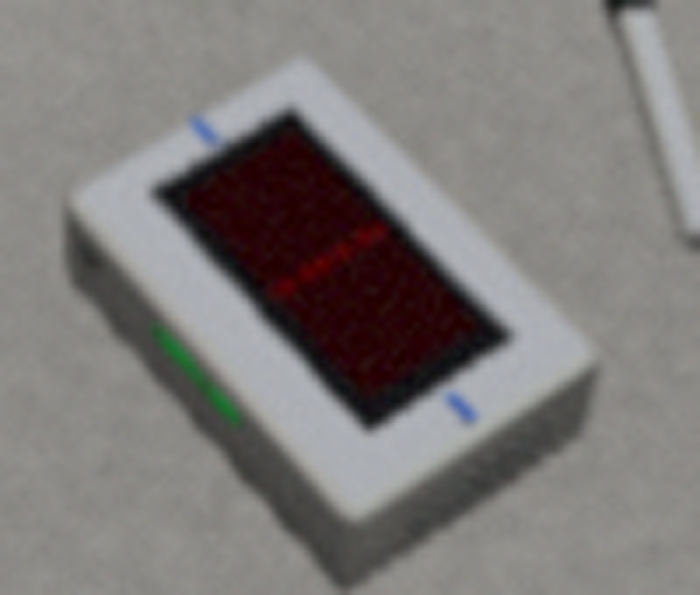

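```bash
cat > m.py <<'E'
from h import *
from scipy.optimize import least_squares
p=bot.capture("top");s=bot.capture("side")
cv=lambda L,k,x,y:[((a+.5)/k-.5+x,(b+.5)/k-.5+y) for a,b in L]
def rep(n,T,S,z):
    t=[atz(p,*q,z) for q in T]; d=[atz(s,*q,z) for q in S]
    for nm,c in(('top',t),('side',d)):
        c=np.array(c)[:,:2]; m=c.mean(0)
        e=[np.linalg.norm(c[(i+1)%4]-c[i])*1e3 for i in range(4)]
        v=(c[1]-c[0])+(c[2]-c[3]); w=c[0]-c[3]+c[1]-c[2]
        print(n,nm,m.round(4),'edges',np.round(e,1),'dir01',np.degrees(np.arctan2(v[1],v[0])).round(1),'dir30',np.degrees(np.arctan2(w[1],w[0])).round(1))
rep('glassframe',cv([(145,157),(422,137),(438,280),(158,300)],8,340,185),cv([(293,108),(513,335),(370,430),(152,190)],7,305,240),.05)
rep('orange',cv([(250,238),(425,168),(440,222),(272,293)],8,160,190),cv([(298,128),(452,205),(408,247),(262,165)],8,195,115),.083)
# combined label/holes on tops: hole and label centres
for n,T,S in(('v',[(92,334),(175,297)],[(143,72),(208,105)]),('o',[(299,245),(384,210)],[(317,158),(387,195)]),('t',[(516,158),(598,124)],[(504,254),(579,294)])):
    T=cv(T,8,160,190);S=cv(S,8,195,115)
    for a,b in zip(T,S):
        x,e=tri([ray(p,*a),ray(s,*b)]); print(n,x.round(4),np.round(e,4),atz(p,*a,.083)[:2].round(4),atz(s,*b,.083)[:2].round(4))
for t in ['tube_green_center','tube_blue_center','tube_grey_center']: pass
E
python3 m.py
```

```text
glassframe top [ 0.593  -0.2093] edges [96.3 49.7 96.8 49.5] dir01 -84.7 dir30 5.9
glassframe side [ 0.5917 -0.2133] edges [97.7 51.  98.8 50.4] dir01 -84.0 dir30 5.5
orange top [0.562  0.2576] edges [63.  19.  60.8 20.1] dir01 -66.2 dir30 22.0
orange side [0.561  0.2511] edges [64.2 22.6 63.1 20.1] dir01 -67.5 dir30 31.2
v [0.5262 0.343  0.0793] [0.0009 0.0009] [0.5252 0.3419] [0.5257 0.3379]
v [0.5384 0.3157 0.0795] [0. 0.] [0.5383 0.3145] [0.5372 0.3114]
o [0.5575 0.2746 0.0788] [0.0006 0.0006] [0.5567 0.2735] [0.5564 0.2694]
o [0.5694 0.2466 0.0789] [0.0001 0.0001] [0.5691 0.2454] [0.5679 0.2418]
t [0.5882 0.2026 0.0793] [0.0003 0.0003] [0.5875 0.2018] [0.5869 0.1985]
t [0.6003 0.1757 0.0782] [0.0002 0.0002] [0.5996 0.1748] [0.5984 0.1706]
```

```bash
cat > fit.py <<'E'
from h import *
from scipy.optimize import minimize
def model(p,x,y,yaw,ztop,h,K=8,L=.064,W=.022):
    c,s_=np.cos(yaw),np.sin(yaw); pts=[]
    for z in(ztop,ztop-h):
        for a in(-1,1):
            for b in(-1,1):
                u,v=a*W/2,b*L/2; pts.append(proj(p,[x+c*u-s_*v,y+s_*u+c*v,z]))
    pts=(np.array(pts)+.5)*K-.5
    return cv2.convexHull((pts*16).astype(np.float32))/16.
def maskhull(p,kind,roi,K=8):
    im=cv2.resize(p['image'],None,fx=K,fy=K,interpolation=cv2.INTER_CUBIC)
    hsv=cv2.cvtColor(im,cv2.COLOR_RGB2HSV)
    lo,hi={'orange':((8,120,60),(25,255,255)),'teal':((78,110,40),(98,255,255)),'violet':((130,80,40),(155,255,255))}[kind]
    m=cv2.inRange(hsv,lo,hi); x,y,w,h=[v*K for v in roi]; M=np.zeros_like(m); M[y:y+h,x:x+w]=m[y:y+h,x:x+w]
    cs,_=cv2.findContours(M,cv2.RETR_EXTERNAL,cv2.CHAIN_APPROX_NONE); return cv2.convexHull(max(cs,key=cv2.contourArea)).astype(np.float32)
def fit(p,kind,roi,x0,ztop=.083,h=.011):
    H=maskhull(p,kind,roi); A=cv2.contourArea(H)
    def cost(v):
        m=model(p,v[0],v[1],v[2],ztop,h).astype(np.float32)
        i,_=cv2.intersectConvexConvex(m,H); return -i/(A+cv2.contourArea(m)-i)
    r=minimize(cost,x0,method='Nelder-Mead',options=dict(initial_simplex=[np.array(x0)+d for d in([0,0,0],[.006,0,0],[0,.006,0],[0,0,.1])],xatol=1e-5,fatol=1e-5,maxiter=600))
    return r.x,-r.fun
E
python3 - <<'E'
from fit import *
p=bot.capture("top");s=bot.capture("side")
for k,x0 in(('violet',[.531,.327,.41]),('orange',[.562,.257,.41]),('teal',[.593,.187,.41])):
  for n,c in(('top',p),('side',s)):
    for h in(.004,.011):
        roi=(160,190,100,60) if n=='top' else (195,115,100,75)
        v,i=fit(c,k,roi,x0,h=h); print(k,n,h,v[:2].round(4),np.degrees(v[2]).round(1),round(i,3))
E
```

```text
violet top 0.004 [0.5317 0.326 ] 24.9 0.893
violet top 0.011 [0.5322 0.3257] 24.5 0.886
violet side 0.004 [0.531  0.3215] 22.2 0.908
violet side 0.011 [0.5318 0.3271] 16.0 0.724
orange top 0.004 [0.562  0.2585] 24.4 0.901
orange top 0.011 [0.562  0.2591] 24.3 0.925
orange side 0.004 [0.5611 0.2527] 23.6 0.937
orange side 0.011 [0.5621 0.2582] 19.3 0.8
teal top 0.004 [0.5926 0.1873] 23.1 0.922
teal top 0.011 [0.5928 0.1878] 22.6 0.923
teal side 0.004 [0.5915 0.1829] 24.0 0.939
teal side 0.011 [0.5928 0.1884] 16.7 0.754
```

send_rows --pt "19.4 -13.3 -1.9 0 0 -0.0415 88" --pt "19.4 -13.3 -1.9 0 0 -0.0415 88" --pt "19.4 -13.3 -1.9 0 0 -0.0415 88" --pt "19.4 -13.3 -1.9 0 0 -0.0415 88" --pt "19.4 -13.3 -1.9 0 0 -0.0415 88" --pt "19.4 -13.3 -1.9 0 0 -0.0415 88" --pt "19.4 -13.3 -1.9 0 0 -0.0415 88" --pt "19.4 -13.3 -1.9 0 0 -0.0415 88" --pt "19.4 -13.3 -1.9 0 0 -0.0415 88" --pt "19.4 -13.3 -1.9 0 0 -0.0415 88" --force 7

```text
time: 2.33
tool_pos: [0.3683, 0.3882, 0.2197]
ee_rot: [1.133, 2.93, 0.0]
wrist_force: [0.2, 0.7, -0.5]
width: 0.088
```

send_rows --pt "19.4 -13.3 -1.9 0 0 -0.0415 88" --pt "19.4 -13.3 -1.9 0 0 -0.0415 88" --pt "19.4 -13.3 -1.9 0 0 -0.0415 88" --pt "19.4 -13.3 -1.9 0 0 -0.0415 88" --pt "19.4 -13.3 -1.9 0 0 -0.0415 88" --pt "19.4 -13.3 -1.9 0 0 -0.0415 88" --pt "19.4 -13.3 -1.9 0 0 -0.0415 88" --pt "19.4 -13.3 -1.9 0 0 -0.0415 88" --pt "19.4 -13.3 -1.9 0 0 -0.0415 88" --pt "19.4 -13.3 -1.9 0 0 -0.0415 88" --force 7

```text
time: 3.17
tool_pos: [0.5623, 0.2551, 0.2006]
ee_rot: [-1.712, -2.634, 0.0]
wrist_force: [0.7, 0.6, 1.2]
width: 0.0879
```

send_rows --pt "0 0 0 0 0 0 88" --pt "0 0 0 0 0 0 88" --pt "0 0 0 0 0 0 88"

```text
time: 3.42
tool_pos: [0.5609, 0.2563, 0.2007]
ee_rot: [-1.708, -2.636, 0.0]
wrist_force: [0.8, 0.4, 0.7]
width: 0.088
```

```bash
cat > st.py <<'E'
from h import *
from scipy.spatial.transform import Rotation as R
s=bot.sense(); M=R.from_rotvec(s['ee_rot']).as_matrix()
print(s['time'],s['tool_pos'].round(4),'z',M[:,2].round(4),'jaw deg',np.degrees(np.arctan2(M[1,1],M[0,1])).round(2),'w',s['width'],'F',s['wrist_force'].round(2),'q',s['qpos'].round(2))
E
python3 st.py
python3 - <<'E'
from h import *
for n,r in(("top",(150,150,140,105)),("side",(150,60,180,135))):
    p=bot.capture(n);x,y,w,h=r
    cv2.imwrite(f'pics/e_{n}.png',cv2.resize(p['image'][y:y+h,x:x+w,::-1],None,fx=4,fy=4,interpolation=cv2.INTER_CUBIC))
    print(n,proj(p,bot.sense()['tool_pos']))
E
```

```text
3.4167 [0.5609 0.2563 0.2007] z [-5.e-04  2.e-04 -1.e+00] jaw deg 24.12 w 0.08796667611747493 F [0.76 0.41 0.68] q [ 0.24  0.53  1.16  0.    1.45 -0.18]
top [188.62626524 215.01297986]
side [231.99700469  96.87990249]
```

View pics/e_top.png

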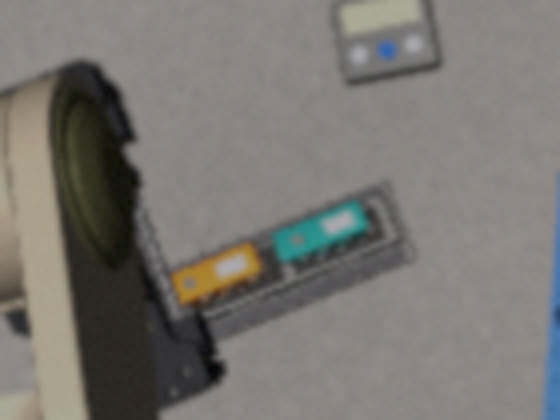

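View pics/e_side.png

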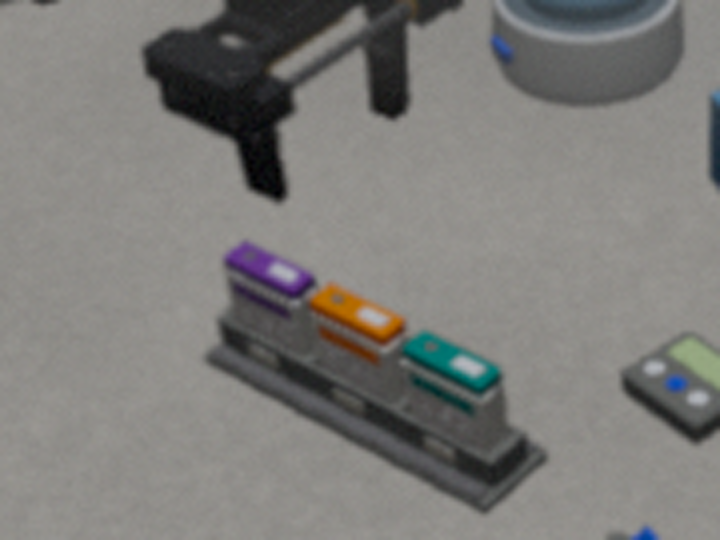

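send_rows --pt "0 0 -20 0 0 0 88" --pt "0 0 -25 0 0 0 88" --pt "0 0 -25 0 0 0 88" --pt "0 0 -20 0 0 0 88" --pt "0 0 -10 0 0 0 88" --pt "0 0 0 0 0 0 88" --pt "0 0 0 0 0 0 88" --pt "0 0 0 0 0 0 88"

```text
time: 4.18
tool_pos: [0.562, 0.2563, 0.1023]
ee_rot: [1.708, 2.635, 0.003]
wrist_force: [-0.4, -0.1, -0.9]
width: 0.0881
```

```bash
python3 st.py
python3 - <<'E'
from h import *
for n,r in(("top",(150,180,100,75)),("side",(190,70,110,82))):
    p=bot.capture(n);x,y,w,h=r
    cv2.imwrite(f'pics/f_{n}.png',cv2.resize(p['image'][y:y+h,x:x+w,::-1],None,fx=7,fy=7,interpolation=cv2.INTER_CUBIC))
    print(n,[(7*(proj(p,bot.sense()['tool_pos']*np.array([1,1,0])+[dx,dy,bot.sense()['tool_pos'][2]])-[x,y])).round() for dx,dy in((0,0),(.0485*.913,.0485*.408),(-.0485*.913,-.0485*.408))])
E
```

```text
4.1833 [0.562  0.2563 0.1023] z [ 2.5e-03  6.0e-04 -1.0e+00] jaw deg 24.09 w 0.08809798389779264 F [-0.41 -0.09 -0.95] q [ 0.24  0.62  1.3   0.    1.22 -0.18]
top [array([359., 264.]), array([314., 146.]), array([405., 384.])]
side [array([332., 423.]), array([424., 352.]), array([236., 497.])]
```

View pics/f_side.png

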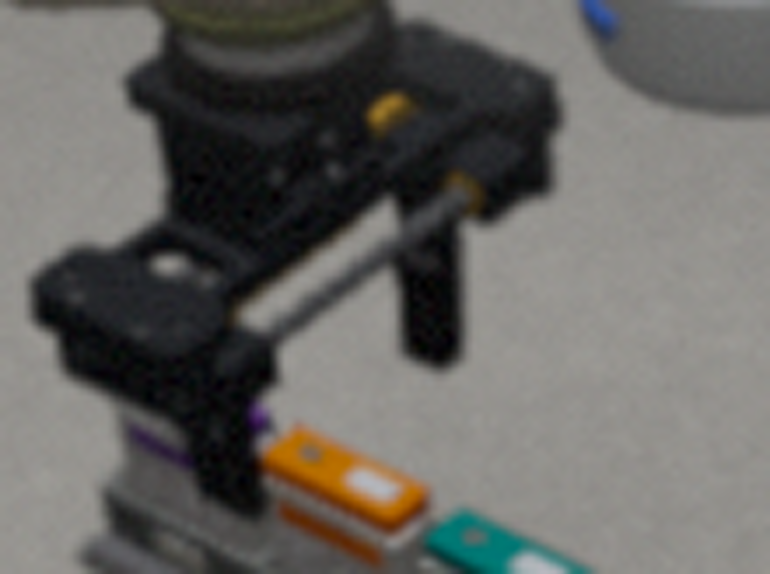

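View pics/f_top.png

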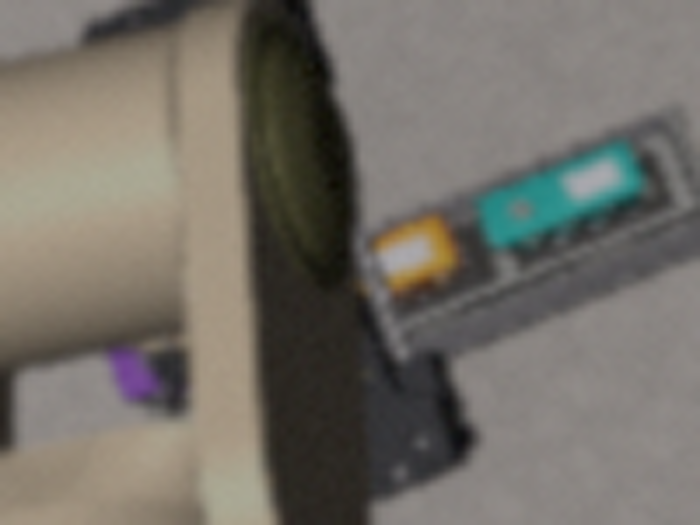

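send_rows --pt "-0.7 -2.6 -5 0 0 0 88" --pt "0 0 -10 0 0 0 88" --pt "0 0 -10 0 0 0 88" --pt "0 0 -10 0 0 0 88" --pt "0 0 -10 0 0 0 88" --pt "0 0 -8 0 0 0 88" --pt "0 0 -4 0 0 0 88" --pt "0 0 0 0 0 0 88" --pt "0 0 0 0 0 0 88" --pt "0 0 0 0 0 0 88"

```text
time: 5.12
tool_pos: [0.561, 0.2534, 0.0442]
ee_rot: [1.709, 2.635, 0.001]
wrist_force: [-0.1, 0.3, 0.6]
width: 0.0879
```

```bash
python3 st.py
python3 - <<'E'
from h import *
for n,r in(("side",(190,90,110,82)),):
    p=bot.capture(n);x,y,w,h=r
    cv2.imwrite(f'pics/g_{n}.png',cv2.resize(p['image'][y:y+h,x:x+w,::-1],None,fx=7,fy=7,interpolation=cv2.INTER_CUBIC))
E
```

```text
5.1167 [0.561  0.2534 0.0442] z [ 9.e-04  2.e-04 -1.e+00] jaw deg 24.07 w 0.08787547046876482 F [-0.14  0.34  0.64] q [ 0.23  0.68  1.36 -0.    1.09 -0.19]
```

View pics/g_side.png

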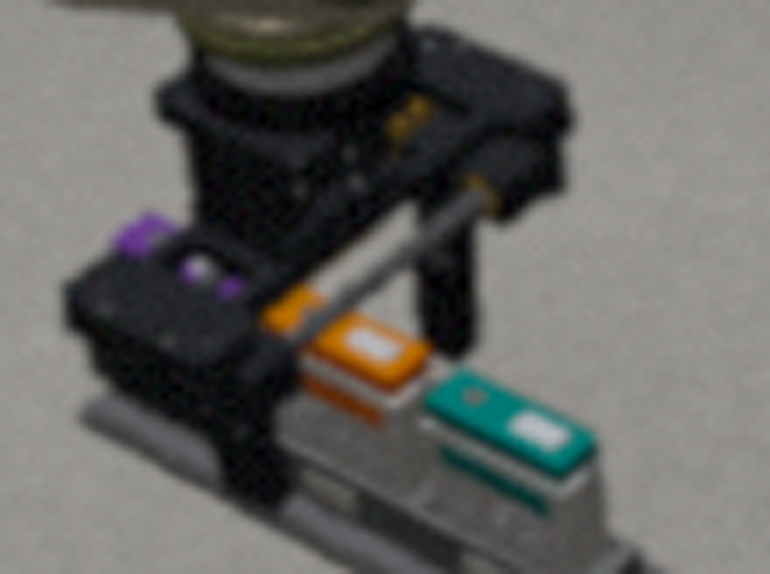

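send_rows --pt "0 0 0 0 0 0 70" --pt "0 0 0 0 0 0 55" --pt "0 0 0 0 0 0 42" --pt "0 0 0 0 0 0 34" --pt "0 0 0 0 0 0 29" --pt "0 0 0 0 0 0 27" --pt "0 0 0 0 0 0 25.5" --pt "0 0 0 0 0 0 24.5" --pt "0 0 0 0 0 0 23.5" --pt "0 0 0 0 0 0 22.5" --force 7

```text
time: 6.0
tool_pos: [0.5608, 0.2534, 0.0438]
ee_rot: [1.709, 2.636, 0.0]
wrist_force: [0.5, 0.4, 0.7]
width: 0.0241
```

```bash
python3 st.py
```

```text
6.0 [0.5608 0.2534 0.0438] z [ 3.e-04  1.e-04 -1.e+00] jaw deg 24.07 w 0.02406618170791284 F [0.49 0.43 0.66] q [ 0.23  0.68  1.36 -0.    1.09 -0.19]
```

send_rows --pt "0 0 0 0 0 0 22" --pt "0 0 0 0 0 0 21.5" --pt "0 0 0 0 0 0 21" --pt "0 0 0 0 0 0 20" --pt "0 0 0 0 0 0 18" --pt "0 0 0 0 0 0 15" --pt "0 0 0 0 0 0 15" --pt "0 0 0 0 0 0 15" --force 7

```text
time: 6.67
tool_pos: [0.5608, 0.2533, 0.0438]
ee_rot: [1.709, 2.636, 0.0]
wrist_force: [1.8, 0.1, -0.5]
width: 0.0222
```

```bash
python3 st.py
```

```text
6.6667 [0.5608 0.2533 0.0438] z [ 3.e-04  1.e-04 -1.e+00] jaw deg 24.06 w 0.022241702412256887 F [ 1.81  0.09 -0.54] q [ 0.23  0.68  1.36  0.    1.09 -0.19]
```

send_rows --pt "0 0 2 0 0 0 15" --pt "0 0 3 0 0 0 15" --pt "0 0 5 0 0 0 15" --pt "0 0 5 0 0 0 15" --pt "0 0 5 0 0 0 15" --pt "0 0 5 0 0 0 15" --pt "0 0 5 0 0 0 15" --pt "0 0 5 0 0 0 15" --pt "0 0 3 0 0 0 15" --pt "0 0 2 0 0 0 15"

```text
time: 7.5
tool_pos: [0.5608, 0.2533, 0.0843]
ee_rot: [1.709, 2.635, 0.001]
wrist_force: [0.5, 0.1, -0.4]
width: 0.0219
```

```bash
python3 st.py
python3 - <<'E'
from h import *
for n,r in(("side",(190,80,110,82)),):
    p=bot.capture(n);x,y,w,h=r
    cv2.imwrite(f'pics/i_{n}.png',cv2.resize(p['image'][y:y+h,x:x+w,::-1],None,fx=7,fy=7,interpolation=cv2.INTER_CUBIC))
E
```

```text
7.5 [0.5608 0.2533 0.0843] z [ 5.e-04  1.e-04 -1.e+00] jaw deg 24.07 w 0.021925363786823266 F [ 0.48  0.07 -0.37] q [ 0.23  0.63  1.33 -0.    1.18 -0.19]
```

View pics/i_side.png

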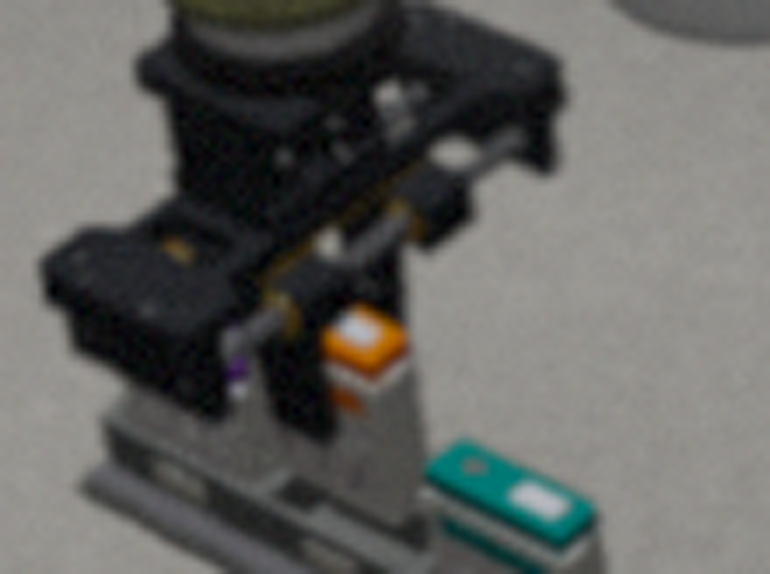

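send_rows --pt "0 0 6 0 0 0 15" --pt "0 0 12 0 0 0 15" --pt "0 0 12 0 0 0 15" --pt "0 0 12 0 0 0 15" --pt "0 0 12 0 0 0 15" --pt "0 0 12 0 0 0 15" --pt "0 0 12 0 0 0 15" --pt "0 0 8 0 0 0 15" --pt "0 0 4 0 0 0 15" --pt "0 0 0 0 0 0 15"

```text
time: 8.38
tool_pos: [0.5609, 0.2534, 0.1745]
ee_rot: [1.709, 2.635, 0.001]
wrist_force: [0.4, -0.1, -1.0]
width: 0.022
```

send_rows --pt "0.5 -5 0 0 0 -0.004 15" --pt "1 -12 0 0 0 -0.011 15" --pt "1.2 -18 0 0 0 -0.0125 15" --pt "1.2 -18 0 0 0 -0.0125 15" --pt "1.2 -18 0 0 0 -0.0125 15" --pt "1.2 -18 0 0 0 -0.0125 15" --pt "1.2 -18 0 0 0 -0.0125 15" --pt "1.2 -18 0 0 0 -0.0125 15" --pt "1.2 -18 0 0 0 -0.0125 15" --pt "1.2 -18 0 0 0 -0.0125 15"

```text
time: 9.22
tool_pos: [0.5714, 0.0904, 0.1731]
ee_rot: [-1.86, -2.531, 0.001]
wrist_force: [-0.0, 0.7, -0.7]
width: 0.0222
```

send_rows --pt "1.2 -18 0 0 0 -0.0125 15" --pt "1.2 -18 0 0 0 -0.0125 15" --pt "1.2 -18 0 0 0 -0.0125 15" --pt "1.2 -18 0 0 0 -0.0125 15" --pt "1.2 -18 0 0 0 -0.0125 15" --pt "1.2 -18 0 0 0 -0.0125 15" --pt "1.2 -18 0 0 0 -0.0125 15" --pt "1.2 -18 0 0 0 -0.0125 15" --pt "1.2 -18 0 0 0 -0.0125 15" --pt "1.2 -18 0 0 0 -0.0125 15"

```text
time: 10.05
tool_pos: [0.5831, -0.0895, 0.1731]
ee_rot: [-2.014, -2.409, 0.001]
wrist_force: [0.3, -0.5, -1.3]
width: 0.0223
```

send_rows --pt "1.2 -18 0 0 0 -0.0125 15" --pt "1.2 -18 0 0 0 -0.0125 15" --pt "1.2 -18 0 0 0 -0.0125 15" --pt "1.2 -18 0 0 0 -0.0125 15" --pt "1.2 -14 0 0 0 -0.0125 15" --pt "1.2 -10 0 0 0 -0.0125 15" --pt "0.5 -6 0 0 0 -0.006 15" --pt "0 -3 0 0 0 0 15" --pt "0 0 0 0 0 0 15" --pt "0 0 0 0 0 0 15"

```text
time: 10.88
tool_pos: [0.5915, -0.1921, 0.1737]
ee_rot: [-2.108, -2.329, -0.0]
wrist_force: [0.8, -0.6, -1.3]
width: 0.0223
```

```bash
python3 st.py
python3 - <<'E'
from h import *
for n in("side","top"):
    p=bot.capture(n); save(p,f'j_{n}.png')
E
```

```text
10.8833 [ 0.5915 -0.1921  0.1737] z [-2.e-04  2.e-04 -1.e+00] jaw deg 5.71 w 0.022254207415575274 F [ 0.76 -0.6  -1.3 ] q [-0.5   0.56  1.19  0.    1.4  -0.6 ]
```

View pics/j_side.png

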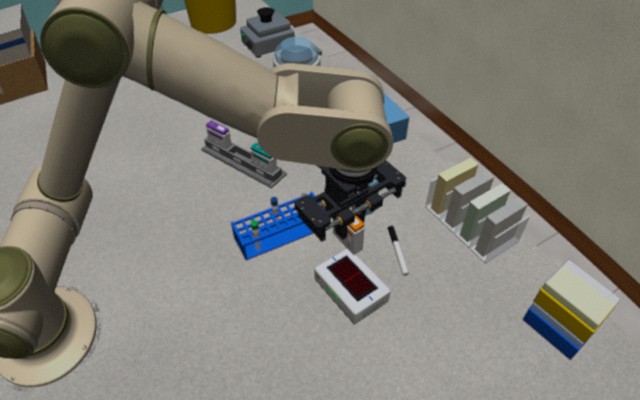

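View pics/j_top.png

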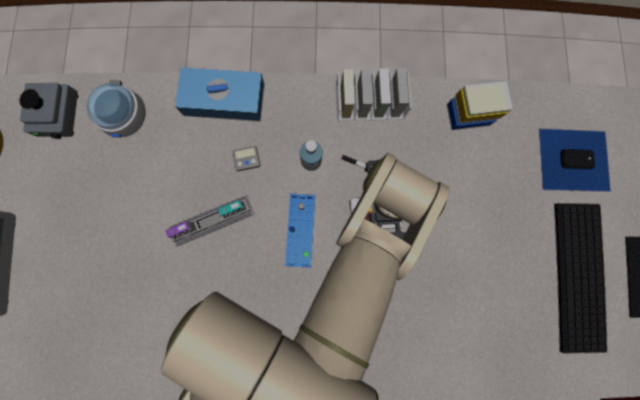

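send_rows --pt "0.5 -8 -4 0 0 0 15" --pt "0 -8 -8 0 0 0 15" --pt "0 -4 -8 0 0 0 15" --pt "0 0 -8 0 0 0 15" --pt "0 0 -8 0 0 0 15" --pt "0 0 -4 0 0 0 15" --pt "0 0 0 0 0 0 15" --pt "0 0 0 0 0 0 15" --pt "0 0 0 0 0 0 15"

```text
time: 11.73
tool_pos: [0.5922, -0.2126, 0.1341]
ee_rot: [2.108, 2.328, 0.0]
wrist_force: [-0.0, -0.0, -0.3]
width: 0.0222
```

```bash
python3 st.py
python3 - <<'E'
from h import *
for n,r in(("side",(300,200,110,120)),("top",(335,180,100,75))):
    p=bot.capture(n);x,y,w,h=r
    cv2.imwrite(f'pics/k_{n}.png',cv2.resize(p['image'][y:y+h,x:x+w,::-1],None,fx=6,fy=6,interpolation=cv2.INTER_CUBIC)[:,:] )
E
```

```text
11.7333 [ 0.5922 -0.2126  0.1341] z [ 6.e-04 -3.e-04 -1.e+00] jaw deg 5.69 w 0.022160068441890914 F [-0.   -0.03 -0.3 ] q [-0.53  0.6   1.22  0.    1.31 -0.63]
```

View pics/k_side.png

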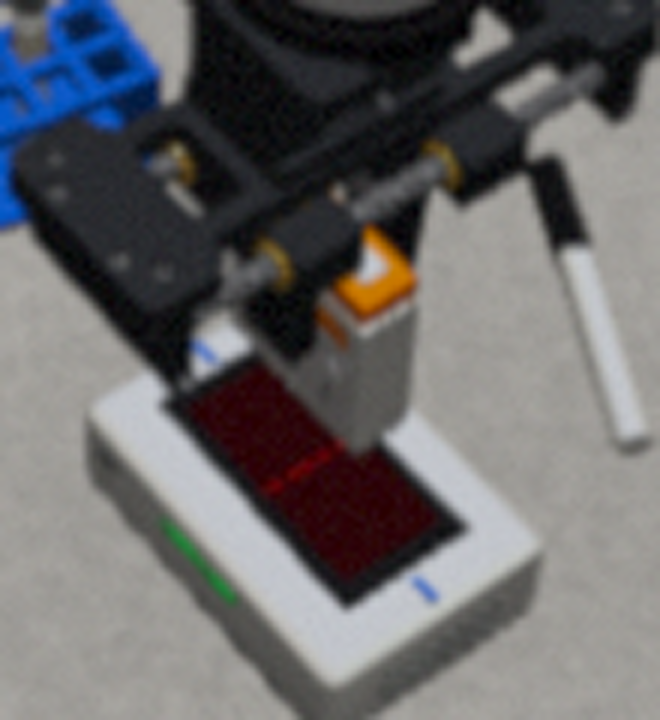

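View pics/k_top.png

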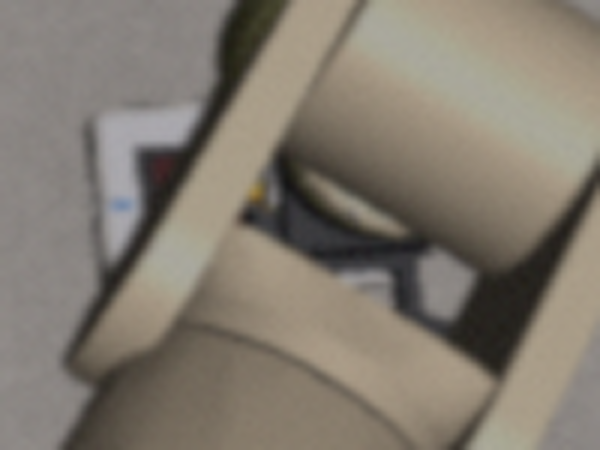

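```bash
cat > e.py <<'E'
from h import *
import sys
from scipy.spatial.transform import Rotation as R
p=bot.capture("side"); s=bot.sense(); t=s['tool_pos']; M=R.from_rotvec(s['ee_rot']).as_matrix()
a=np.arctan2(M[1,1],M[0,1]); ex=np.array([np.cos(a),np.sin(a),0]); ey=np.array([-ex[1],ex[0],0])
zb=t[2]-.0358
print('code z',zb)
X0,Y0,K=300,200,6
f=lambda q:((q-[X0,Y0]+.5)*K-.5).round(0)
for d in(-.004,0,.004):
    c=t+ey*d
    print(d,[f(proj(p,np.r_[(c+sx*.011*ex-.032*ey)[:2],z])) for z in(zb,zb+.075) for sx in(-1,1)])
E
python3 e.py
```

```text
code z 0.0984123355483787
-0.004 [array([365., 469.]), array([420., 434.]), array([381., 322.]), array([439., 286.])]
0 [array([357., 461.]), array([412., 426.]), array([372., 313.]), array([431., 278.])]
0.004 [array([349., 452.]), array([404., 417.]), array([364., 304.]), array([422., 269.])]
```

send_rows --pt "0 -0.5 -3 0 0 0 15" --pt "0 0 -5 0 0 0 15" --pt "0 0 -6 0 0 0 15" --pt "0 0 -6 0 0 0 15" --pt "0 0 -6 0 0 0 15" --pt "0 0 -4 0 0 0 15" --pt "0 0 -2.5 0 0 0 15" --pt "0 0 -1 0 0 0 15" --pt "0 0 0 0 0 0 15" --pt "0 0 0 0 0 0 15"

```text
time: 12.72
tool_pos: [0.5921, -0.2132, 0.1004]
ee_rot: [2.109, 2.328, 0.0]
wrist_force: [-0.1, 0.2, -1.3]
width: 0.0221
```

send_rows --pt "0 0 0 0 0 0 15" --pt "0 0 0 0 0 0 15" --pt "0 0 0 0 0 0 15" --pt "0 0 0 0 0 0 15" --pt "0 0 0 0 0 0 15"

```text
time: 13.13
tool_pos: [0.592, -0.2132, 0.1003]
ee_rot: [2.109, 2.329, 0.0]
wrist_force: [1.0, 0.1, -0.6]
width: 0.0221
```

```bash
python3 st.py; python3 e.py
python3 - <<'E'
from h import *
for n,r in(("side",(300,200,110,120)),):
    p=bot.capture(n);x,y,w,h=r
    cv2.imwrite(f'pics/l_{n}.png',cv2.resize(p['image'][y:y+h,x:x+w,::-1],None,fx=6,fy=6,interpolation=cv2.INTER_CUBIC)[:600,:] )
    save(p,'l_full.png')
E
```

```text
13.1333 [ 0.592  -0.2132  0.1003] z [ 1.e-04 -1.e-04 -1.e+00] jaw deg 5.67 w 0.02213469659282465 F [ 0.98  0.09 -0.61] q [-0.53  0.64  1.26 -0.    1.24 -0.63]
code z 0.0644836207970447
-0.004 [array([359., 531.]), array([413., 497.]), array([374., 392.]), array([431., 357.])]
0 [array([351., 523.]), array([405., 489.]), array([366., 384.]), array([423., 348.])]
0.004 [array([343., 514.]), array([397., 480.]), array([357., 375.]), array([414., 340.])]
```

View pics/l_side.png

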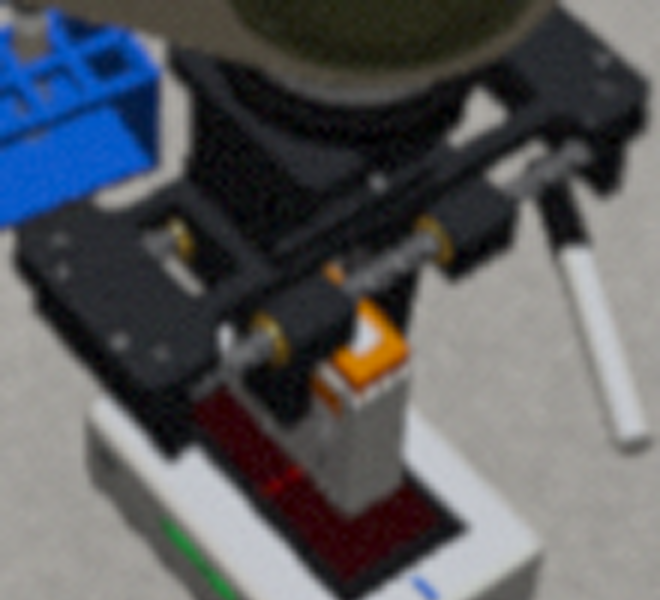

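View pics/l_full.png

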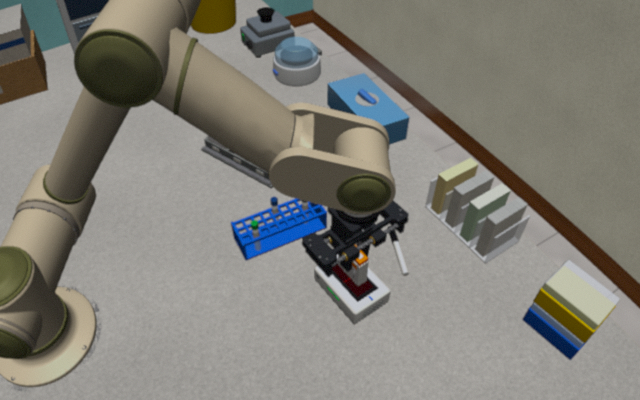

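```bash
python3 -c "
from h import *
print(bot.sign_off())"; python3 st.py
```

```text
the job is handed in; nothing more can be done
None
the job is handed in; nothing more can be done
```

I gripped the orange-topped cartridge at 7 N and drew it straight up out of the middle place of the rack. I carried it over the tube rack with its underside about 0.14 m above the bench. The job is handed in with the cartridge held over the reader glass; it took about 13 s.

**Final pose:** The TCP is at (0.592, -0.213, 0.100) m and vertical. The jaws are at 5.7°, against about 5.5–6° measured for the window. By the grasp height, the code edge is about 14.5 mm above the glass. The fingers read 22.1 mm, and the wrist force stayed within about 2 N at every reading.

**Checks that disagreed:**
- **Cameras:** the top and side cameras differed by about 4 mm in y. I relied on the side camera, because it matched the gripper's own position to about 1 mm.
- **Corner check:** in the last side picture, the cartridge's lower corner was about 1 pixel higher than predicted. It could therefore be 1–2 mm off centre or higher than stated, and I left that uncorrected.

**Not fully checked:** the later pictures showed nothing disturbed. The arm hid the cartridges left in the rack in the last picture, but the picture taken just after the carry showed both in place.

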